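Find the full soap tin by its weight and stand it in the holder

ROBOT

A 6-joint arm with a two-finger parallel gripper is mounted at the origin on the work surface. World frame = base frame: x ahead of the robot, y to its left, z up, the work surface at z = 0. Lengths are in m, angles in rad, forces in N, time in s.
With the tool pointing down it reaches from about 0.35 to 0.775 m from the base axis. Payload 5.5 kg.
Tool frame: the origin (TCP) lies midway between the tips of the shut fingers; the grasp point (between the pads) lies 19 mm behind it; z points along the fingers, y is the line along which they close (so a half turn about z gives the same grasp; the last joint's range is limited). The gripper opens to 85 mm and grips with 20 to 120 N. Pads are 22 mm wide; open, the fingers measure 114 mm over their backs; the gripper's body (76 mm by 85 mm) begins 54 mm behind the grasp point. The pads swing forward as they close: fully open they stand 13 mm farther back than shut.
Start: joints at [1.068, 0.313, 0.046, 1.304, 0, 1.431], TCP at [0.204, 0.538, 0.231] pointing down, gripper open.
Joint ranges: [-2.76, 2.76], [-0.86, 1.69], [-1.03, 1.26], [-2.2, 2.34], [-1.47, 1.5], [-3.14, 3.14]. Speed limits (rad/s): [2.57, 2.57, 3.14, 3.14, 3.14, 3.14].

INTERFACE

Orientations are given as a unit quaternion [w, x, y, z].
In Python, from workcell import env gives the robot as it stands. The module is installed in compiled form; this text tells all that it offers.
- The arm moves only by the tool servo_tool, never from a script. Its argument "increments" is a list of rows, each an object of numbers: "grip": the closure, from 0 (fully open) to 1 (shut); "x", "y", "z": the shift along the tool's x, y, z in mm; "roll": the turn about the tool's z in degrees. In form: [{"grip": .., "x": .., "y": .., "z": .., "roll": ..}, ...]. A call has 1 to 5 rows; each row shifts and turns the commanded pose from where the row before left it, along the tool's axes as they then stand; what a row does not reach is not made up. A row lasts 1/12 s, in which the tool goes at most 41.7 mm and 7.16 degrees, less where a joint would pass 70% of its speed; a pose out of reach is approached as far as the arm can. A call is refused whole if a number of a shift passes 41.7 or a number of a turn 7.16, either way. A call with a gripper value outside its range is refused whole. The fingers move at their own pace and stop on an object; "grip_force" is the grip in N (left out, the last holds). Time passes only in rows, so rows that do not move let the fingers close. It gives the time, the measured TCP pose, the force, the opening and the grip force at its end, in the units of the state.
- env.get_state(): the state, without advancing time (a new reading comes with each control period).
- env.read_camera(name): name is "scene" or "top" or "wrist"; returns the picture (480x640x3 uint8, red, green, blue); there is no depth.
- env.get_calibration(name): a dict with "vertical_fov" (degrees; the focal length in pixels is half the picture's height over the tangent of half this angle, whatever the lens; pixels are square), "cx", "cy" (the principal point, pixels), "rvec" (rotation vector, rad) and "tvec" (3), from world to camera coordinates, as OpenCV has them; the wrist camera has in their place "tool_from_camera" (4x4, takes a point from camera to tool coordinates, whose origin is the TCP and whose axes are the flange's). Camera axes: x right, y down, z forward; pixel columns grow to the right and rows downward; lengths in m; the calibration is good to about 2 mm. The wrist camera is an equidistant fisheye: a pixel r from the principal point sees the ray r / f radians off the axis. A picture is of the moment at which its call begins: read the wrist's pose just before it. get_calibration takes no time and is no camera call.
- env.hand_in(): hands the job in; it is judged then, once.
The state is a dict: "clock": time; "joint_pos": joint angles; "qvel": joint speeds; "tau": joint torques, N m; "tcp_pos": TCP position; "orientation": TCP orientation; "wrist_force": force on the tool from outside, world axes, zero at the start; "ft_torque": the same for the moment, N m; "finger_gap": finger opening in m; "grip_force": force on a finger pad.
Only numpy, scipy, OpenCV 4.12 (cv2) and the standard library are available. Lean on these libraries where they do the work, as an engineer would, in place of code of your own. Each camera call takes 0.05 s, during which the arm holds its last target. There are 200 camera calls.

TASK

One of the two closed soap tins is full and the other nearly used up: lift the round-knob tin well clear of the shelf, hold it a moment to feel its weight and set it down again, then lift and hold the bar-lid tin in the same way. Stand the heavier tin upright on the seat of the square steel holder, and leave the lighter one standing upright on the shelf where it stood. Never tip a tin over, and leave the other things on the shelf where they are.

Things in the scene. Friction and masses are not known exactly. Their poses are not given: they have to be found in the camera images.
- knob_tin_mid (a point): centre of the square body, 45 mm above the underside, of a closed aluminium soap tin 60 x 60 mm, 90 mm high to the lid's flat top; the lid never comes off. On the lid stands a dark wooden round knob, 26 mm across, 12 mm high (102 mm in all). z is up, x and y are square to its flat sides. Otherwise the two tins look alike. Starts upright on the shelf.
- bar_tin_mid (a point): centre of the square body, 45 mm above the underside, of a closed aluminium soap tin 60 x 60 mm, 90 mm high to the lid's flat top; the lid never comes off. On the lid stands a dark wooden straight bar, 52 x 9 mm, along x, 12 mm high (102 mm in all). z is up, x and y are square to its flat sides. Otherwise the two tins look alike. Starts upright on the shelf.
- knob_tin: the round-knob tin; origin at the centre of its underside. A soap stick is hidden inside: whole in one tin, worn to a stub in the other, either way round. The full tin weighs about 400 g, the other about 190 g; both vary, but the full one is always at least 130 g heavier.
- bar_tin: the bar-lid tin; origin at the centre of its underside. A soap stick is hidden inside: whole in one tin, worn to a stub in the other, either way round. The full tin weighs about 400 g, the other about 190 g; both vary, but the full one is always at least 130 g heavier.
- holder_seat (a point): centre of the seat of the fixed steel holder: top of its 92 x 92 x 6 mm base plate, 6 mm above the shelf. Corner posts carry an open square collar: clear opening 66 x 66 mm (3 mm spare each side of a tin), bars 6 mm wide, collar 20 to 30 mm above the seat. x and y are square to the bars, z up. A seated tin's centre is 45 mm above this point.
- holder: the same holder; this origin is the centre of its underside, on the shelf
- cup: blue glass tumbler, 72 mm across, 95 mm high, with a toothbrush leaning out to about 195 mm; origin at the centre of its underside. A bystander, not to be disturbed.
- pump_bottle: green plastic pump bottle, 66 mm across, 184 mm high; origin at the centre of its underside. A bystander, not to be disturbed.
- clipper: steel nail clipper lying flat, 62 x 13 x 14 mm; origin at the centre of its underside. A bystander, not to be disturbed.
- comb: wooden comb lying flat, 150 x 24 x 5 mm; origin at the centre of its underside. A bystander, not to be disturbed.
- cream_jar: low white cream jar with a steel lid, 54 mm across, 36 mm high; origin at the centre of its underside. A bystander, not to be disturbed.
- nail_brush: wooden nail brush lying bristles down, 85 x 34 x 28 mm; origin at the centre of its underside. A bystander, not to be disturbed.
Things that resemble listed ones, but are neither listed nor needed, are in the scene too. What is shaped like the holder but yellow is not meant. What is shaped like the knob_tin but purple is not meant.

How it is judged:
On the way, in this order (a step that is already met when the one before it is completed fails the run):
1. the round-knob tin is lifted at least 25 mm clear of the shelf and held while the other stands on the shelf (height (world z) of knob_tin_mid above 0.07 m and angle between knob_tin_mid's own z axis and vertical below 0.25 rad and height (world z) of bar_tin_mid below 0.049 m and angle between bar_tin_mid's own z axis and vertical below 0.06 rad), for 0.4 s.
2. the round-knob tin stands on the shelf again (height (world z) of each of knob_tin_mid, bar_tin_mid below 0.049 m and angle between each of knob_tin_mid, bar_tin_mid's own z axis and vertical below 0.06 rad), for 0.1 s.
3. the bar-lid tin is lifted at least 25 mm clear of the shelf and held while the round-knob tin stands on the shelf (height (world z) of bar_tin_mid above 0.07 m and angle between bar_tin_mid's own z axis and vertical below 0.25 rad and height (world z) of knob_tin_mid below 0.049 m and angle between knob_tin_mid's own z axis and vertical below 0.06 rad), for 0.4 s.
At the end, for the whole second after the job is handed in: The heavier tin stands in the holder's collar on its seat (centre within 8 mm, at most 4 mm high, tilt under 0.06 rad, its weight of over 2.9 N on the holder); the lighter stands upright on the shelf within 40 mm of its start; both at rest (((horizontal distance between knob_tin_mid and holder_seat below 0.008 m and z of knob_tin_mid in the frame of holder_seat below 0.049 m and angle between knob_tin_mid's own z axis and vertical below 0.06 rad and contact force between knob_tin and holder above 2.9 N and linear speed of each of knob_tin, bar_tin below 0.02 m/s and (height (world z) of bar_tin_mid below 0.049 m and angle between bar_tin_mid's own z axis and vertical below 0.06 rad) and distance of bar_tin_mid from where it was at the start of the episode below 0.04 m) or (horizontal distance between bar_tin_mid and holder_seat below 0.008 m and z of bar_tin_mid in the frame of holder_seat below 0.049 m and angle between bar_tin_mid's own z axis and vertical below 0.06 rad and contact force between bar_tin and holder above 2.9 N and linear speed of each of bar_tin, knob_tin below 0.02 m/s and (height (world z) of knob_tin_mid below 0.049 m and angle between knob_tin_mid's own z axis and vertical below 0.06 rad) and distance of knob_tin_mid from where it was at the start of the episode below 0.04 m))); the robot touches nothing.
It fails at once if a tin is tipped over (more than 0.6 rad) (angle between any of knob_tin_mid, bar_tin_mid's own z axis and vertical above 0.6 rad).
It fails at once if a bystander is moved by more than 30 mm (distance of any of cup, pump_bottle, clipper, comb, cream_jar, nail_brush from where it was at the start of the episode above 0.03 m).
It also fails if it takes over 69 s, if anything falls off the work surface, if the arm or the gripper's body presses on something with over 40 N, if the wrist force passes 120 N, or if a joint passes its speed limit or range.

## Working session

There is one attempt and no reset: what is moved stays moved. The work goes in short steps, Python scripts to look and compute and a tool call to move; the robot and the scene stay as the last step left them, time stands still between calls to the robot, and variables do not carry over. Pictures are saved under pics/ and viewed, at most 10 in all, crops included, and the job is handed in when it is done.

Besides the shell and the picture viewer there is one more tool, called after "Request:" as a command line: name --argument value ..., lists and objects as JSON in quotes. servo_tool: Moves the arm, as the interface text tells. Its arguments: {"type":"object","properties":{"increments":{"type":"array"},"grip_force":{"type":"number"}},"required":["increments"]}

```bash
mkdir -p pics; cat > h.py <<'E'
import numpy as np, cv2
from workcell import env
def K(c):
    f=240/np.tan(np.radians(c['vertical_fov'])/2); return np.array([[f,0,c['cx']],[0,f,c['cy']],[0,0,1.]])
def save(n,img): cv2.imwrite('pics/'+n,img[...,::-1])
def ray2z(name,px,z):
    c=env.get_calibration(name);R=cv2.Rodrigues(np.array(c['rvec'],float))[0];t=np.array(c['tvec'],float).ravel()
    C=-R.T@t;o=[]
    for u,v in px:
        d=R.T@np.linalg.inv(K(c))@[u,v,1];o.append((C+d*(z-C[2])/d[2])[:2])
    return np.array(o)
E
python3 - <<'E'
from h import *
for n in('scene','top'): save(n+'0.png',env.read_camera(n)); print(env.get_calibration(n))
print(env.get_calibration('wrist'));print(env.get_state())
E
```

```text
{'vertical_fov': 57.97098662253749, 'cx': 318.80720303317526, 'cy': 236.3981206545285, 'rvec': array([ 2.41234167,  0.84198678, -0.27717893]), 'tvec': array([-0.38115757, -0.24818095,  1.38524116])}
{'vertical_fov': 44.24987322621363, 'cx': 314.07208947174786, 'cy': 244.90465060176683, 'rvec': array([ 2.17221156, -2.16343322,  0.09964068]), 'tvec': array([-0.02849102,  0.55010556,  1.36985597])}
{'vertical_fov': 65.70646984690485, 'cx': 325.23555745918225, 'cy': 238.34452637165143, 'tool_from_camera': array([[ 1.43380159e-05, -9.63816161e-01, -2.66567828e-01,
         6.74819365e-02],
       [ 9.99999616e-01,  2.47547199e-04, -8.41256739e-04,
        -4.61832531e-04],
       [ 8.76804960e-04, -2.66567713e-01,  9.63815794e-01,
        -1.43208237e-01],
       [ 0.00000000e+00,  0.00000000e+00,  0.00000000e+00,
         1.00000000e+00]])}
{'clock': 0.1, 'joint_pos': array([ 1.06841885e+00,  3.13957859e-01,  4.50975247e-02,  1.30364680e+00,
       -1.64563838e-05,  1.43120752e+00]), 'qvel': array([-0.00021922, -0.00195734,  0.00253309, -0.00081725,  0.00112644,
        0.00144513]), 'tau': array([ 1.50962223e-03, -4.81725740e+01,  2.99243367e+01,  1.27167546e-02,
       -1.79645208e-04, -1.35116503e-05]), 'tcp_pos': array([0.20383485, 0.53715146, 0.23048157]), 'orientation': array([-2.62071552e-04,  1.80401136e-01,  9.83592750e-01, -8.14310339e-04]), 'wrist_force': array([ 0.44093774,  0.43512644, -0.41398874]), 'ft_torque': array([ 0.03090117,  0.01158884, -0.02371255]), 'grip_force': 0.0, 'finger_gap': 0.08517942488228254}
```

View pics/top0.png

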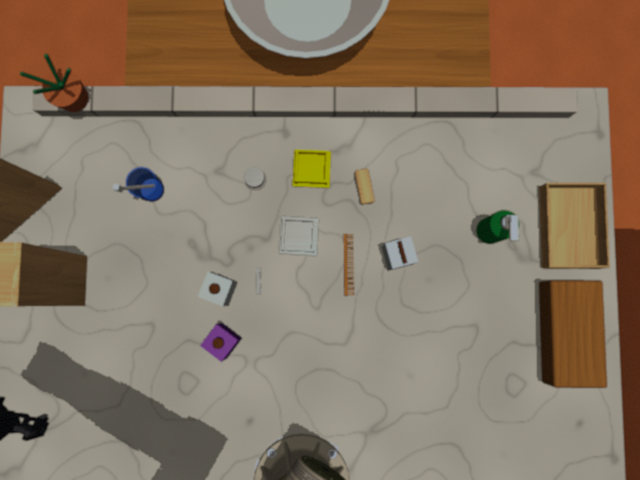

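View pics/scene0.png

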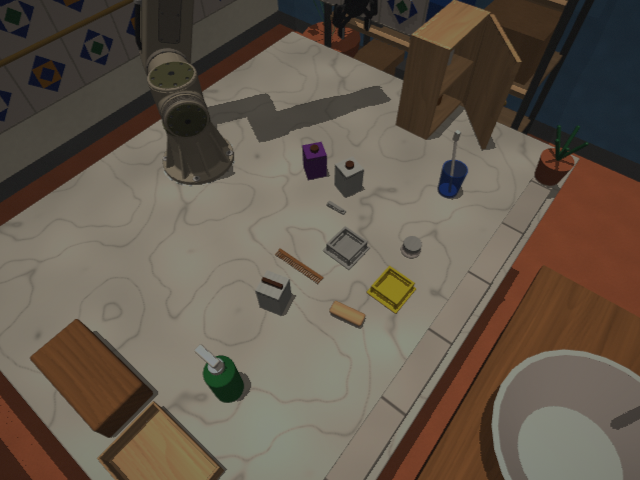

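Knob candidates in the top view are the silver tin (216,289) and the purple one (220,341); the silver one fits. Holder candidates are the steel one (299,236) and the yellow one (312,169); the steel one fits. The bar tin is at (400,252). I'll confirm these in an enlarged crop.

```bash
python3 - <<'E'
from h import *
i=env.read_camera('top')[200:320,190:430]
i=cv2.resize(i,None,fx=3.3,fy=3.3,interpolation=cv2.INTER_CUBIC);save('crop0.png',i)
print(i.shape)
E
```

```text
(396, 792, 3)
```

View pics/crop0.png

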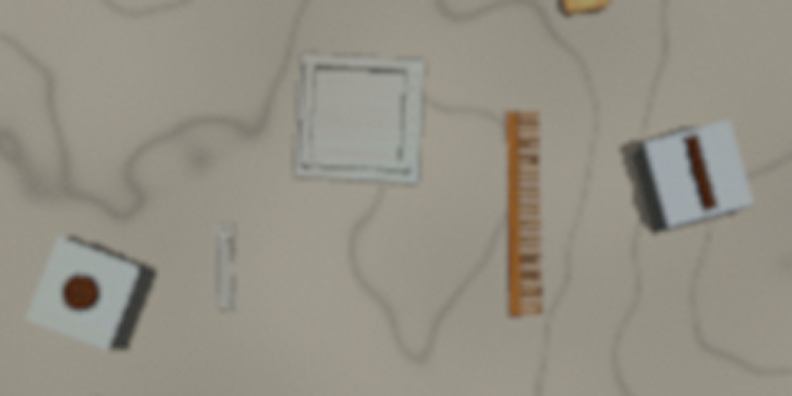

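The crop shows the silver round-knob tin with its lid centre near crop (80,293), and the bar tin near (700,174). The steel holder's collar is centred near (359,118).

```bash
python3 - <<'E'
from h import *
def w(p,z): 
    p=(np.array(p)+.5)/3.3-.5+[190,200]; return ray2z('top',p,z)
for n,p,z in[('knob',[(65,235),(140,265),(112,350),(26,318)],.09),('bar',[(645,145),(731,120),(752,203),(662,229)],.09),('holder',[(303,54),(424,59),(415,184),(295,176)],.036)]:
    q=w(p,z);e=np.diff(np.vstack([q,q[:1]]),axis=0);print(n,q.mean(0).round(4),np.linalg.norm(e,axis=1).round(3),np.degrees(np.arctan2(e[:,1],e[:,0])).round(1))
print(w([(80,293)],.102),w([(700,173)],.102), 'barends',w([(690,137),(710,208)],.102))
s=env.get_state();w_,x,y,z=s['orientation']
from scipy.spatial.transform import Rotation as Ro
print(Ro.from_quat([x,y,z,w_]).as_matrix().round(3))
E
```

```text
knob [0.4457 0.1939] [0.055 0.06  0.063 0.062] [-111.4  162.7   70.1  -24.1]
bar [ 0.5277 -0.2227] [0.062 0.059 0.064 0.059] [ -73.5 -166.5  106.3   11. ]
holder [0.5716 0.0104] [0.087 0.09  0.086 0.088] [-92.2 176.1  86.4  -3.2]
[[0.44465258 0.19568777]] [[ 0.52744813 -0.22275342]] barends [[ 0.55192719 -0.21622846]
 [ 0.50373663 -0.22926151]]
[[-0.935  0.355 -0.001]
 [ 0.355  0.935 -0.001]
 [ 0.    -0.001 -1.   ]]
```

Tin yaws are about -20.5° for the knob tin and 15° for the bar tin; the holder's is about -3.2°. The tool is already aligned with the knob tin, so I'll move above it.

Request:
servo_tool --increments '[{"grip":0,"x":-29,"y":-19.5,"z":0,"roll":0},{"grip":0,"x":-29,"y":-19.5,"z":0,"roll":0},{"grip":0,"x":-29,"y":-19.5,"z":0,"roll":0},{"grip":0,"x":-29,"y":-19.5,"z":0,"roll":0},{"grip":0,"x":-29,"y":-19.5,"z":0,"roll":0}]' --grip_force 60

```text
clock: 0.57
tcp_pos: [0.3054, 0.3936, 0.231]
orientation: [-0.0, 0.18, 0.984, -0.0]
wrist_force: [-0.1, 0.9, 0.1]
finger_gap: 0.0852
grip_force: 0.0
```

Request:
servo_tool --increments '[{"grip":0,"x":-29,"y":-19.5,"z":0,"roll":0},{"grip":0,"x":-29,"y":-19.5,"z":0,"roll":0},{"grip":0,"x":-29,"y":-19.5,"z":0,"roll":0},{"grip":0,"x":-29,"y":-19.5,"z":0,"roll":0},{"grip":0,"x":-29,"y":-19.5,"z":0,"roll":0}]'

```text
clock: 0.98
tcp_pos: [0.4065, 0.2508, 0.2312]
orientation: [-0.0, 0.18, 0.984, 0.0]
wrist_force: [0.2, -0.4, -0.2]
finger_gap: 0.0855
grip_force: 0.0
```

Request:
servo_tool --increments '[{"grip":0,"x":-29,"y":-19.5,"z":0,"roll":0},{"grip":0,"x":-29,"y":-19.5,"z":0,"roll":0},{"grip":0,"x":0,"y":0,"z":0,"roll":0},{"grip":0,"x":0,"y":0,"z":0,"roll":0},{"grip":0,"x":0,"y":0,"z":0,"roll":0}]'

```text
clock: 1.4
tcp_pos: [0.446, 0.1952, 0.231]
orientation: [-0.001, 0.181, 0.984, 0.0]
wrist_force: [-1.1, 0.1, 0.2]
finger_gap: 0.0858
grip_force: 0.0
```

```bash
cat >> h.py <<'E'
from scipy.spatial.transform import Rotation as Ro
def pose():
    s=env.get_state();w,x,y,z=s['orientation'];return s,Ro.from_quat([x,y,z,w]).as_matrix(),s['tcp_pos']
def wray(px,z,R,p):
    c=env.get_calibration('wrist');f=K(c)[0,0];T=np.array(c['tool_from_camera']);o=[]
    for u,v in px:
        a=np.array([u-c['cx'],v-c['cy']]);r=np.linalg.norm(a);th=r/f
        d=np.r_[a/r*np.sin(th),np.cos(th)];d=R@T[:3,:3]@d;C=R@T[:3,3]+p
        o.append((C+d*(z-C[2])/d[2])[:2])
    return np.array(o)
def quad(name,px,z,R,p):
    "fit of a square: centre, side lengths, yaw mod 90, and offset in tool axes (mm, deg of world yaw error)"
    q=wray(px,z,R,p);e=np.roll(q,-1,0)-q;a=np.degrees(np.arctan2(e[:,1],e[:,0]))
    ang=np.degrees(np.angle(np.exp(4j*np.radians(a)).sum()))/4;ty=np.degrees(np.arctan2(R[1,1],R[0,1]))
    c=q.mean(0);d=R.T@np.r_[c-p[:2],0]
    print(name,c.round(4),np.linalg.norm(e,axis=1).round(4),'yaw',ang.round(2),'toolxy mm',(d[:2]*1000).round(1),'world turn',((ang-ty+45)%90-45).round(2))
def look(n):
    s,R,p=pose();i=env.read_camera('wrist');save(n,i);np.savez('pics/'+n+'.npz',R=R,p=p);print(p.round(4),R[:,1].round(3),s['clock'],s['wrist_force'].round(2));return i
E
python3 -c "
from h import *
look('w1.png')"
```

```text
[0.446  0.1952 0.231 ] [ 0.356  0.935 -0.   ] 1.4 [-1.14  0.06  0.24]
```

View pics/w1.png

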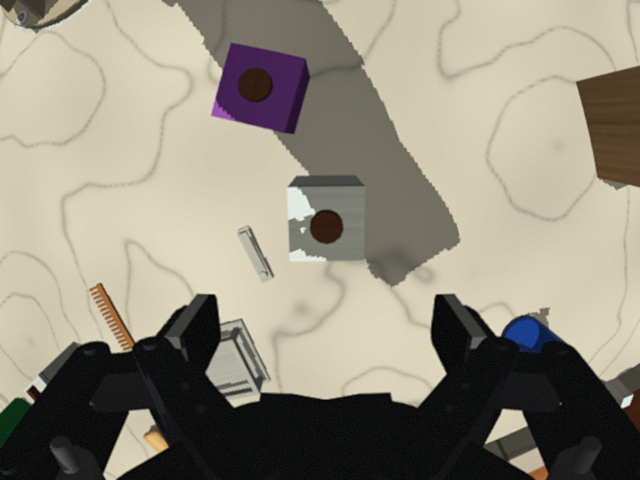

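The tin's lid corners are at (287,186), (365,185), (365,261), (289,261), with the knob at (326,227).

```bash
python3 -c "
from h import *
s,R,p=pose()
quad('knob',[(287.5,186.5),(365,185),(365,261),(289,261.5)],.09,R,p)
print(wray([(326.5,227)],.102,R,p))"
```

```text
knob [0.4455 0.1962] [0.0598 0.0618 0.0617 0.061 ] yaw -20.07 toolxy mm [0.4 0.4] world turn 0.69
[[0.44472473 0.1963889 ]]
```

Request:
servo_tool --increments '[{"grip":0,"x":1,"y":0.5,"z":30,"roll":0},{"grip":0,"x":0,"y":0,"z":35,"roll":0},{"grip":0,"x":0,"y":0,"z":35,"roll":0},{"grip":0,"x":0,"y":0,"z":35,"roll":0},{"grip":0,"x":0,"y":0,"z":30,"roll":0}]'

```text
clock: 1.87
tcp_pos: [0.4439, 0.1975, 0.0645]
orientation: [-0.0, 0.179, 0.984, -0.0]
wrist_force: [-1.0, -0.8, -0.6]
finger_gap: 0.0857
grip_force: 0.0
```

Request:
servo_tool --increments '[{"grip":0,"x":0,"y":0,"z":17,"roll":0},{"grip":0,"x":0,"y":0,"z":9,"roll":0},{"grip":0,"x":0,"y":0,"z":0,"roll":0},{"grip":1,"x":0,"y":0,"z":0,"roll":0},{"grip":1,"x":0,"y":0,"z":0,"roll":0}]' --grip_force 50

```text
clock: 2.28
tcp_pos: [0.4467, 0.197, 0.0417]
orientation: [0.001, 0.18, 0.984, 0.001]
wrist_force: [0.7, -0.1, 0.9]
finger_gap: 0.0641
grip_force: 0.0
```

Request:
servo_tool --increments '[{"grip":1,"x":0,"y":0,"z":0,"roll":0},{"grip":1,"x":0,"y":0,"z":0,"roll":0},{"grip":1,"x":0,"y":0,"z":0,"roll":0},{"grip":1,"x":0,"y":0,"z":0,"roll":0},{"grip":1,"x":0,"y":0,"z":0,"roll":0}]'

```text
clock: 2.7
tcp_pos: [0.4471, 0.1967, 0.0421]
orientation: [0.002, 0.18, 0.984, 0.001]
wrist_force: [-0.8, 1.7, 6.3]
finger_gap: 0.0596
grip_force: 54.9
```

Request:
servo_tool --increments '[{"grip":1,"x":0,"y":0,"z":-5,"roll":0},{"grip":1,"x":0,"y":0,"z":-12,"roll":0},{"grip":1,"x":0,"y":0,"z":-15,"roll":0},{"grip":1,"x":0,"y":0,"z":-13,"roll":0},{"grip":1,"x":0,"y":0,"z":-5,"roll":0}]'

```text
clock: 3.12
tcp_pos: [0.4466, 0.1963, 0.0923]
orientation: [0.001, 0.18, 0.984, 0.001]
wrist_force: [0.5, 0.2, -1.9]
finger_gap: 0.0596
grip_force: 54.2
```

Request:
servo_tool --increments '[{"grip":1,"x":0,"y":0,"z":0,"roll":0},{"grip":1,"x":0,"y":0,"z":0,"roll":0},{"grip":1,"x":0,"y":0,"z":0,"roll":0},{"grip":1,"x":0,"y":0,"z":0,"roll":0},{"grip":1,"x":0,"y":0,"z":0,"roll":0}]'

```text
clock: 3.53
tcp_pos: [0.445, 0.196, 0.0895]
orientation: [-0.001, 0.18, 0.984, -0.0]
wrist_force: [1.2, 0.4, -1.5]
finger_gap: 0.0596
grip_force: 54.2
```

Request:
servo_tool --increments '[{"grip":1,"x":0,"y":0,"z":0,"roll":0},{"grip":1,"x":0,"y":0,"z":0,"roll":0}]'

```text
clock: 3.7
tcp_pos: [0.4454, 0.1961, 0.0899]
orientation: [-0.0, 0.18, 0.984, -0.0]
wrist_force: [-1.3, -0.5, -0.8]
finger_gap: 0.0595
grip_force: 54.2
```

Request:
servo_tool --increments '[{"grip":1,"x":0,"y":0,"z":0,"roll":0},{"grip":1,"x":0,"y":0,"z":0,"roll":0}]'

```text
clock: 3.87
tcp_pos: [0.4456, 0.1962, 0.0902]
orientation: [-0.0, 0.18, 0.984, -0.0]
wrist_force: [0.8, -0.4, -1.6]
finger_gap: 0.0598
grip_force: 54.2
```

Request:
servo_tool --increments '[{"grip":1,"x":0,"y":0,"z":0,"roll":0}]'

```text
clock: 3.95
tcp_pos: [0.4456, 0.1962, 0.0903]
orientation: [0.0, 0.18, 0.984, 0.0]
wrist_force: [0.8, -0.1, -0.5]
finger_gap: 0.059
grip_force: 54.2
```

Request:
servo_tool --increments '[{"grip":1,"x":0,"y":0,"z":0,"roll":0}]'

```text
clock: 4.03
tcp_pos: [0.4457, 0.1962, 0.0903]
orientation: [0.0, 0.18, 0.984, 0.0]
wrist_force: [-0.4, -0.7, -1.4]
finger_gap: 0.0593
grip_force: 54.2
```

```bash
python3 -c "
from h import *
s=env.get_state();print(s['tau'].round(3),s['wrist_force'],s['joint_pos'].round(3))"
```

```text
[ 1.0000e-03 -4.0741e+01  2.6683e+01  1.0000e-03  1.0000e-03  0.0000e+00] [-0.39035081 -0.67506172 -1.40204737] [ 0.25   0.238 -0.419  0.914  0.     0.612]
```

Request:
servo_tool --increments '[{"grip":1,"x":0,"y":0,"z":15,"roll":0},{"grip":1,"x":0,"y":0,"z":17,"roll":0},{"grip":1,"x":0,"y":0,"z":10,"roll":0},{"grip":1,"x":0,"y":0,"z":5,"roll":0},{"grip":1,"x":0,"y":0,"z":2,"roll":0}]'

```text
clock: 4.45
tcp_pos: [0.4444, 0.1958, 0.042]
orientation: [-0.001, 0.18, 0.984, -0.001]
wrist_force: [-11.7, -3.3, 29.3]
finger_gap: 0.0596
grip_force: 57.1
```

Request:
servo_tool --increments '[{"grip":1,"x":0,"y":0,"z":0,"roll":0},{"grip":1,"x":0,"y":0,"z":0,"roll":0}]'

```text
clock: 4.62
tcp_pos: [0.4448, 0.1959, 0.0421]
orientation: [-0.001, 0.18, 0.984, -0.0]
wrist_force: [-3.9, -0.8, 6.4]
finger_gap: 0.0594
grip_force: 54.8
```

Request:
servo_tool --increments '[{"grip":0,"x":0,"y":0,"z":0,"roll":0},{"grip":0,"x":0,"y":0,"z":0,"roll":0},{"grip":0,"x":0,"y":0,"z":0,"roll":0},{"grip":0,"x":0,"y":0,"z":-10,"roll":0},{"grip":0,"x":0,"y":0,"z":-30,"roll":0}]'

```text
clock: 5.03
tcp_pos: [0.4427, 0.1954, 0.0788]
orientation: [-0.003, 0.18, 0.984, -0.002]
wrist_force: [0.1, 0.2, -0.3]
finger_gap: 0.0853
grip_force: 0.0
```

Request:
servo_tool --increments '[{"grip":0,"x":0,"y":0,"z":-37,"roll":0},{"grip":0,"x":0,"y":0,"z":-37,"roll":0},{"grip":0,"x":0,"y":0,"z":-37,"roll":0},{"grip":0,"x":0,"y":0,"z":-37,"roll":0},{"grip":0,"x":-12,"y":-9,"z":0,"roll":0}]'

```text
clock: 5.45
tcp_pos: [0.4563, 0.1855, 0.2379]
orientation: [0.005, 0.179, 0.984, 0.003]
wrist_force: [-0.0, 0.0, 0.5]
finger_gap: 0.0855
grip_force: 0.0
```

Request:
servo_tool --increments '[{"grip":0,"x":-29,"y":-20,"z":0,"roll":0},{"grip":0,"x":-29,"y":-20,"z":0,"roll":0},{"grip":0,"x":-29,"y":-20,"z":0,"roll":0},{"grip":0,"x":-29,"y":-20,"z":0,"roll":0},{"grip":0,"x":-29,"y":-20,"z":0,"roll":0}]'

```text
clock: 5.87
tcp_pos: [0.5545, 0.0371, 0.2303]
orientation: [0.001, 0.18, 0.984, 0.0]
wrist_force: [0.8, -0.3, 0.8]
finger_gap: 0.0854
grip_force: 0.0
```

Request:
servo_tool --increments '[{"grip":0,"x":-27,"y":-20,"z":0,"roll":0},{"grip":0,"x":0,"y":0,"z":0,"roll":0},{"grip":0,"x":0,"y":0,"z":0,"roll":0},{"grip":0,"x":0,"y":0,"z":0,"roll":0},{"grip":0,"x":0,"y":0,"z":0,"roll":0}]'

```text
clock: 6.28
tcp_pos: [0.5712, 0.0111, 0.2297]
orientation: [-0.0, 0.18, 0.984, 0.0]
wrist_force: [-0.9, -0.3, 0.1]
finger_gap: 0.0855
grip_force: 0.0
```

```bash
python3 -c "
from h import *
i=look('w2.png')
j=cv2.resize(i[120:320,190:450],None,fx=3,fy=3,interpolation=cv2.INTER_CUBIC);save('w2c.png',j)"
```

```text
[0.5712 0.0111 0.2297] [0.354 0.935 0.   ] 6.2833 [-0.87 -0.35  0.14]
```

View pics/w2c.png

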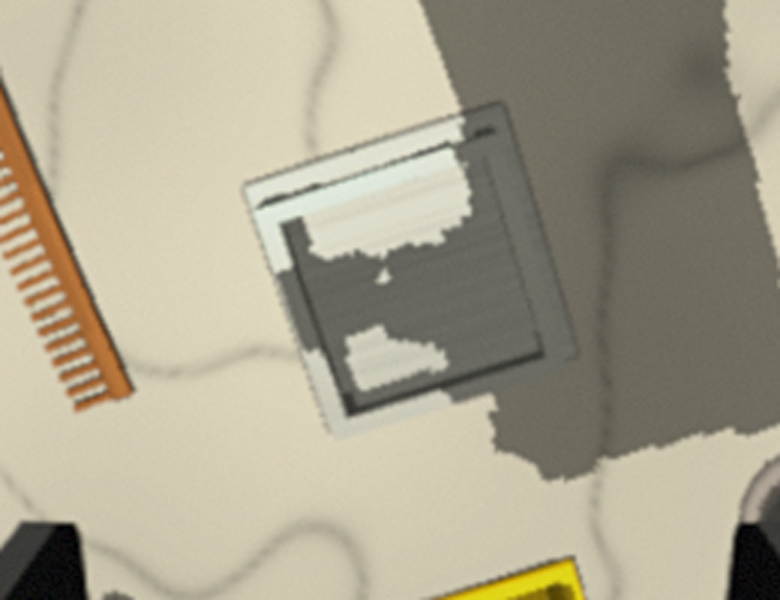

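Base corners in the crop are (244,186), (504,102), (577,356) and (337,436).

```bash
python3 -c "
from h import *
s,R,p=pose()
f=lambda a:(np.array(a)+.5)/3-.5+[190,120]
quad('base',f([(244,186),(504,102),(577,356),(337,436)]),.006,R,p)
quad('base@0',f([(244,186),(504,102),(577,356),(337,436)]),.0,R,p)
# predicted outlines
c=np.array([0.5716,0.0104])
i=cv2.imread('pics/w2.png');cal=env.get_calibration('wrist');T=np.array(cal['tool_from_camera']);F=K(cal)[0,0]
def proj(P):
    q=T[:3,:3].T@(R.T@(P-p)-T[:3,3]);r=np.hypot(q[0],q[1]);th=np.arctan2(r,q[2]);return F*th*q[:2]/r+[cal['cx'],cal['cy']]
for h,z in((.046,.006),(.039,.036),(.033,.036)):
    a=np.radians(-3.2);B=np.array([[np.cos(a),-np.sin(a)],[np.sin(a),np.cos(a)]])
    print(h,[((proj(np.r_[c+B@(h*np.array(k)),z])-[190,120])*3+1).round().tolist() for k in((1,1),(1,-1),(-1,-1),(-1,1))])
"
```

```text
base [0.5767 0.0117] [0.0903 0.0903 0.0879 0.0925] yaw -2.43 toolxy mm [-5.   2.3] world turn 18.27
base@0 [0.5779 0.0113] [0.0917 0.0918 0.0893 0.0941] yaw -2.43 toolxy mm [-6.2  2.3] world turn 18.27
0.046 [[575.0, 347.0], [320.0, 423.0], [233.0, 172.0], [498.0, 88.0]]
0.039 [[561.0, 357.0], [327.0, 428.0], [246.0, 197.0], [491.0, 119.0]]
0.033 [[538.0, 345.0], [339.0, 406.0], [271.0, 209.0], [478.0, 144.0]]
```

```bash
cat >> h.py <<'E'
def fit(npz,obs,x0):
    "obs: (half, z, (sx,sy), pixel) corner observations in the wrist image -> holder x, y, yaw deg"
    from scipy.optimize import least_squares
    d=np.load('pics/'+npz+'.npz');R,p=d['R'],d['p'];cal=env.get_calibration('wrist');T=np.array(cal['tool_from_camera']);F=K(cal)[0,0]
    def proj(P):
        q=T[:3,:3].T@(R.T@(P-p)-T[:3,3]);r=np.hypot(q[0],q[1]);return F*np.arctan2(r,q[2])*q[:2]/r+[cal['cx'],cal['cy']]
    def res(x):
        a=np.radians(x[2]);B=np.array([[np.cos(a),-np.sin(a)],[np.sin(a),np.cos(a)]])
        return np.concatenate([proj(np.r_[x[:2]+B@(h*np.array(k)),z])-u for h,z,k,u in obs])
    r=least_squares(res,x0,x_scale=[.01,.01,1],loss='soft_l1');print(r.x.round(4),res(r.x).round(1).tolist());return r.x
E
python3 -c "
from h import *
f=lambda *a:(np.array(a)+.5)/3-.5+[190,120]
fit('w2.png',[(.046,.006,(-1,-1),f(244,186)),(.046,.006,(-1,1),f(504,102)),(.033,.036,(1,1),f(543,352)),(.033,.036,(1,-1),f(350,415)),(.039,.036,(-1,-1),f(262,207)),(.039,.036,(-1,1),f(495,130)),(.039,.036,(1,-1),f(337,436))],[.5716,.0104,-3])
print(ray2z('top',((np.array([(303,54),(424,59),(415,184),(295,176)])+.5)/3.3-.5+[190,200]),.006).mean(0))
"
```

```text
[ 0.5755  0.0116 -2.7133] [-1.2, -0.9, 0.4, -1.8, 1.4, 0.7, -0.4, 0.3, -2.4, 0.5, 1.2, -0.3, 0.1, 0.7]
[0.57506844 0.01142005]
```

Request:
servo_tool --increments '[{"grip":0,"x":-7,"y":-39,"z":0,"roll":0},{"grip":0,"x":-7,"y":-39,"z":0,"roll":0},{"grip":0,"x":-7,"y":-39,"z":0,"roll":0},{"grip":0,"x":-7,"y":-39,"z":0,"roll":0},{"grip":0,"x":-7,"y":-39,"z":0,"roll":0}]'

```text
clock: 6.75
tcp_pos: [0.5348, -0.1845, 0.2299]
orientation: [0.0, 0.179, 0.984, -0.0]
wrist_force: [0.5, 0.1, -1.0]
finger_gap: 0.0859
grip_force: 0.0
```

Request:
servo_tool --increments '[{"grip":0,"x":-7,"y":-39,"z":0,"roll":0},{"grip":0,"x":0,"y":0,"z":0,"roll":-7.1},{"grip":0,"x":0,"y":0,"z":0,"roll":-7.1},{"grip":0,"x":0,"y":0,"z":0,"roll":-7.1},{"grip":0,"x":0,"y":0,"z":0,"roll":-7.1}]'

```text
clock: 7.17
tcp_pos: [0.5279, -0.2225, 0.2297]
orientation: [0.0, -0.07, 0.998, 0.0]
wrist_force: [-0.7, 0.4, 0.4]
finger_gap: 0.0854
grip_force: 0.0
```

Request:
servo_tool --increments '[{"grip":0,"x":0,"y":0,"z":0,"roll":-7.1},{"grip":0,"x":0,"y":0,"z":0,"roll":0},{"grip":0,"x":0,"y":0,"z":0,"roll":0},{"grip":0,"x":0,"y":0,"z":0,"roll":0},{"grip":0,"x":0,"y":0,"z":0,"roll":0}]'

```text
clock: 7.58
tcp_pos: [0.5282, -0.2229, 0.2295]
orientation: [0.0, -0.127, 0.992, -0.0]
wrist_force: [0.5, -0.7, -0.2]
finger_gap: 0.0855
grip_force: 0.0
```

```bash
python3 -c "
from h import *
i=look('w3.png')
j=cv2.resize(i[120:320,190:450],None,fx=3,fy=3,interpolation=cv2.INTER_CUBIC);save('w3c.png',j)"
```

```text
[ 0.5282 -0.2229  0.2295] [-0.253  0.968 -0.   ] 7.5833 [ 0.49 -0.67 -0.18]
```

View pics/w3c.png

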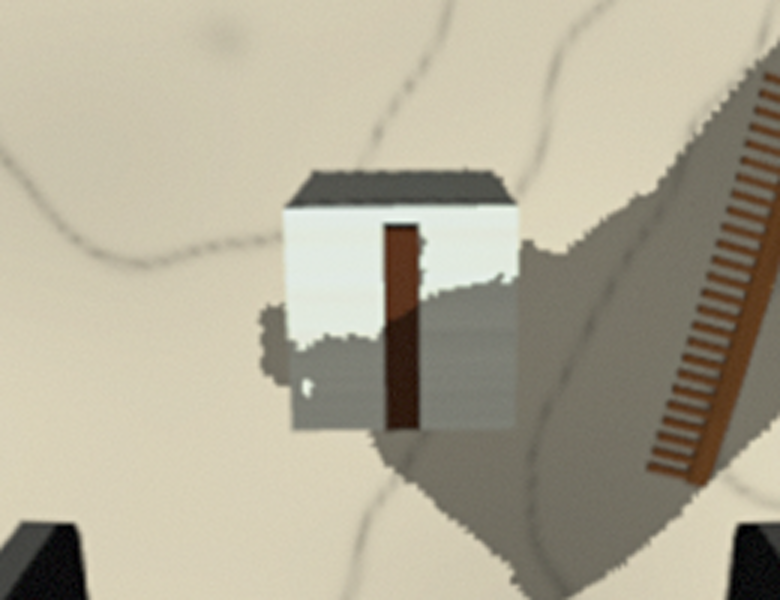

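The bar tin's lid corners in the crop are (285,207), (518,205), (516,430) and (292,430), and it is aligned with the tool.

```bash
python3 -c "
from h import *
s,R,p=pose()
f=lambda a:(np.array(a)+.5)/3-.5+[190,120]
quad('bar',f([(285,207),(518,205),(516,430),(292,430)]),.09,R,p)"
```

```text
bar [ 0.5292 -0.2244] [0.0596 0.0607 0.0603 0.0602] yaw 15.07 toolxy mm [-0.7 -1.6] world turn 0.42
```

Request:
servo_tool --increments '[{"grip":0,"x":0,"y":0,"z":30,"roll":0},{"grip":0,"x":0,"y":0,"z":30,"roll":0},{"grip":0,"x":0,"y":0,"z":20,"roll":0},{"grip":0,"x":0,"y":0,"z":0,"roll":0},{"grip":0,"x":0,"y":0,"z":0,"roll":0}]'

```text
clock: 8.05
tcp_pos: [0.5273, -0.2229, 0.1485]
orientation: [-0.001, -0.128, 0.992, 0.001]
wrist_force: [-0.4, -0.3, 0.2]
finger_gap: 0.0857
grip_force: 0.0
```

Request:
servo_tool --increments '[{"grip":0,"x":-1,"y":-1.5,"z":20,"roll":0},{"grip":0,"x":0,"y":0,"z":30,"roll":0},{"grip":0,"x":0,"y":0,"z":30,"roll":0},{"grip":0,"x":0,"y":0,"z":20,"roll":0},{"grip":0,"x":0,"y":0,"z":9,"roll":0}]'

```text
clock: 8.47
tcp_pos: [0.5292, -0.2245, 0.0393]
orientation: [-0.0, -0.128, 0.992, 0.0]
wrist_force: [-1.0, -0.8, -1.0]
finger_gap: 0.0854
grip_force: 0.0
```

Request:
servo_tool --increments '[{"grip":0,"x":0,"y":0,"z":0,"roll":0},{"grip":0,"x":0,"y":0,"z":0,"roll":0},{"grip":0,"x":0,"y":0,"z":0,"roll":0},{"grip":1,"x":0,"y":0,"z":0,"roll":0},{"grip":1,"x":0,"y":0,"z":0,"roll":0}]' --grip_force 50

```text
clock: 8.88
tcp_pos: [0.5306, -0.2253, 0.0419]
orientation: [0.001, -0.128, 0.992, -0.001]
wrist_force: [0.4, 0.3, -0.3]
finger_gap: 0.0641
grip_force: 0.0
```

Request:
servo_tool --increments '[{"grip":1,"x":0,"y":0,"z":0,"roll":0},{"grip":1,"x":0,"y":0,"z":0,"roll":0},{"grip":1,"x":0,"y":0,"z":0,"roll":0},{"grip":1,"x":0,"y":0,"z":0,"roll":0},{"grip":1,"x":0,"y":0,"z":0,"roll":0}]'

```text
clock: 9.3
tcp_pos: [0.5305, -0.2248, 0.0419]
orientation: [0.001, -0.128, 0.992, -0.001]
wrist_force: [-0.5, 1.1, 5.9]
finger_gap: 0.0596
grip_force: 55.6
```

Request:
servo_tool --increments '[{"grip":1,"x":0,"y":0,"z":-5,"roll":0},{"grip":1,"x":0,"y":0,"z":-12,"roll":0},{"grip":1,"x":0,"y":0,"z":-15,"roll":0},{"grip":1,"x":0,"y":0,"z":-13,"roll":0},{"grip":1,"x":0,"y":0,"z":-5,"roll":0}]'

```text
clock: 9.72
tcp_pos: [0.5299, -0.225, 0.0919]
orientation: [0.001, -0.128, 0.992, -0.001]
wrist_force: [0.7, -0.4, -3.0]
finger_gap: 0.0594
grip_force: 54.8
```

Request:
servo_tool --increments '[{"grip":1,"x":0,"y":0,"z":0,"roll":0},{"grip":1,"x":0,"y":0,"z":0,"roll":0},{"grip":1,"x":0,"y":0,"z":0,"roll":0},{"grip":1,"x":0,"y":0,"z":0,"roll":0},{"grip":1,"x":0,"y":0,"z":0,"roll":0}]'

```text
clock: 10.13
tcp_pos: [0.5289, -0.2243, 0.0893]
orientation: [-0.001, -0.128, 0.992, 0.001]
wrist_force: [0.0, -0.0, -4.1]
finger_gap: 0.0596
grip_force: 54.8
```

Request:
servo_tool --increments '[{"grip":1,"x":0,"y":0,"z":0,"roll":0},{"grip":1,"x":0,"y":0,"z":0,"roll":0}]'

```text
clock: 10.3
tcp_pos: [0.5292, -0.2245, 0.0898]
orientation: [-0.0, -0.128, 0.992, 0.0]
wrist_force: [-0.4, -1.0, -3.4]
finger_gap: 0.0595
grip_force: 54.8
```

Request:
servo_tool --increments '[{"grip":1,"x":0,"y":0,"z":0,"roll":0}]'

```text
clock: 10.38
tcp_pos: [0.5294, -0.2245, 0.09]
orientation: [-0.0, -0.128, 0.992, 0.0]
wrist_force: [-0.2, 0.5, -3.8]
finger_gap: 0.0594
grip_force: 54.8
```

Request:
servo_tool --increments '[{"grip":1,"x":0,"y":0,"z":0,"roll":0}]'

```text
clock: 10.47
tcp_pos: [0.5294, -0.2246, 0.0902]
orientation: [-0.0, -0.128, 0.992, 0.0]
wrist_force: [0.4, -0.3, -3.3]
finger_gap: 0.0593
grip_force: 54.8
```

The bar tin weighs about 3.7 N against about 1.2 N for the knob tin, so the bar tin is the heavier and goes into the holder.

Request:
servo_tool --increments '[{"grip":1,"x":0,"y":0,"z":-20,"roll":0},{"grip":1,"x":0,"y":0,"z":-20,"roll":4},{"grip":1,"x":0,"y":0,"z":0,"roll":5},{"grip":1,"x":0,"y":0,"z":0,"roll":5},{"grip":1,"x":0,"y":0,"z":0,"roll":3.5}]' --grip_force 60

```text
clock: 10.88
tcp_pos: [0.5298, -0.2248, 0.131]
orientation: [0.001, 0.026, 1.0, -0.0]
wrist_force: [0.0, 0.7, -3.9]
finger_gap: 0.0593
grip_force: 67.2
```

Request:
servo_tool --increments '[{"grip":1,"x":-2,"y":15,"z":0,"roll":0},{"grip":1,"x":-4,"y":25,"z":0,"roll":0},{"grip":1,"x":-5,"y":30,"z":0,"roll":0},{"grip":1,"x":-5,"y":30,"z":0,"roll":0},{"grip":1,"x":-5,"y":30,"z":0,"roll":0}]'

```text
clock: 11.3
tcp_pos: [0.5569, -0.0948, 0.1304]
orientation: [0.0, 0.025, 1.0, 0.0]
wrist_force: [0.5, -0.1, -4.4]
finger_gap: 0.0593
grip_force: 69.0
```

Request:
servo_tool --increments '[{"grip":1,"x":-5,"y":30,"z":0,"roll":0},{"grip":1,"x":-5,"y":30,"z":0,"roll":0},{"grip":1,"x":-3,"y":25,"z":0,"roll":0},{"grip":1,"x":-1.5,"y":15,"z":0,"roll":0},{"grip":1,"x":0,"y":8,"z":0,"roll":0}]'

```text
clock: 11.72
tcp_pos: [0.5767, 0.0137, 0.1303]
orientation: [0.0, 0.023, 1.0, 0.0]
wrist_force: [0.7, -0.2, -4.0]
finger_gap: 0.0593
grip_force: 69.0
```

Request:
servo_tool --increments '[{"grip":1,"x":0,"y":0,"z":0,"roll":0},{"grip":1,"x":0,"y":0,"z":0,"roll":0},{"grip":1,"x":0,"y":0,"z":0,"roll":0},{"grip":1,"x":0,"y":0,"z":0,"roll":0},{"grip":1,"x":0,"y":0,"z":0,"roll":0}]'

```text
clock: 12.13
tcp_pos: [0.5764, 0.0102, 0.1303]
orientation: [0.0, 0.025, 1.0, -0.0]
wrist_force: [-0.6, -0.3, -4.3]
finger_gap: 0.0595
grip_force: 68.9
```

```bash
python3 -c "
from h import *
look('w4.png');s,R,p=pose();print(np.degrees(np.arctan2(R[1,1],R[0,1])),(R.T@(np.array([.5763,.0115,p[2]])-p)*1000).round(1))
i=env.read_camera('scene');save('s4.png',cv2.resize(i[200:300,280:400],None,fx=5,fy=5,interpolation=cv2.INTER_CUBIC))"
```

```text
[0.5764 0.0102 0.1303] [ 0.05   0.999 -0.   ] 12.1333 [-0.64 -0.27 -4.27]
87.12377651589998 [ 0.2  1.2 -0. ]
```

View pics/w4.png

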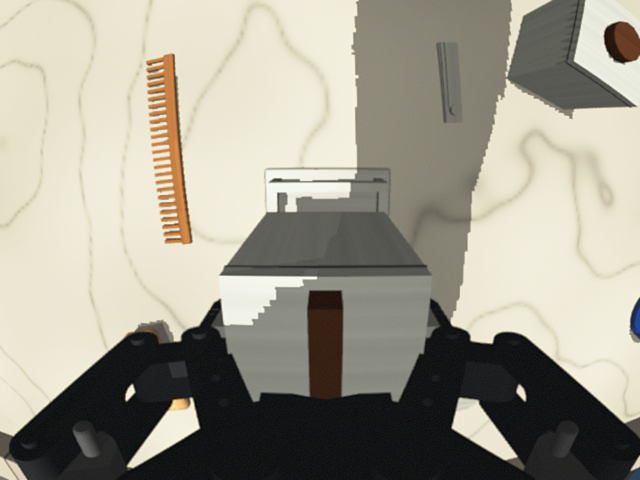

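The holder base's near edge runs (265,168)–(390,168). The held tin's near lid edge runs (220,275)–(431,274), and its bottom edge is near row 212.

```bash
python3 -c "
from h import *
d=np.load('pics/w4.png.npz');R,p=d['R'],d['p']
for n,px,z in(('base',[(265,168),(390,168)],.006),('lid',[(220.5,275),(430.5,274.5)],.1783),('bottom',[(262,212),(386,212)],.0883)):
    q=wray(px,z,R,p);t=np.c_[q-p[:2],[0,0]]@R*1000;print(n,t.round(1)[:,:2].tolist(),t.mean(0).round(1)[:2])
"
```

```text
base [[46.5, -44.3], [46.6, 46.3]] [46.6  1. ]
lid [[30.6, -30.0], [30.8, 29.2]] [30.7 -0.4]
bottom [[30.5, -33.0], [30.5, 30.6]] [30.5 -1.2]
```

View pics/s4.png

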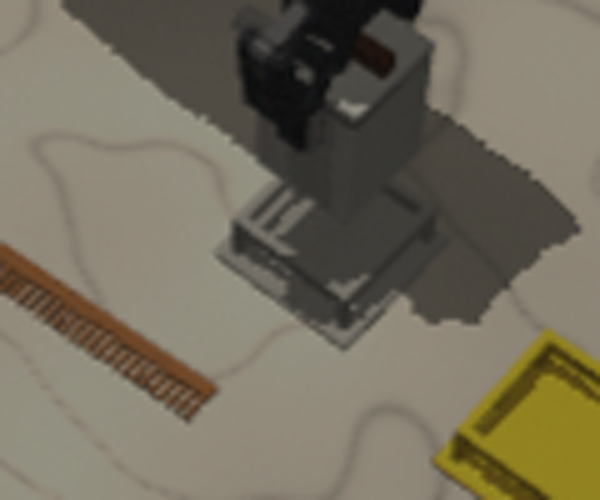

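Request:
servo_tool --increments '[{"grip":1,"x":0,"y":1.3,"z":10,"roll":0},{"grip":1,"x":0,"y":0,"z":15,"roll":0},{"grip":1,"x":0,"y":0,"z":13,"roll":0},{"grip":1,"x":0,"y":0,"z":6,"roll":0},{"grip":1,"x":0,"y":0,"z":0,"roll":0}]'

```text
clock: 12.65
tcp_pos: [0.5749, 0.0128, 0.084]
orientation: [-0.002, 0.024, 1.0, 0.0]
wrist_force: [-1.0, -0.5, -4.0]
finger_gap: 0.0597
grip_force: 69.2
```

Request:
servo_tool --increments '[{"grip":1,"x":0,"y":0,"z":0,"roll":0},{"grip":1,"x":0,"y":0,"z":0,"roll":0},{"grip":1,"x":0,"y":0,"z":0,"roll":0},{"grip":1,"x":0,"y":0,"z":0,"roll":0},{"grip":1,"x":0,"y":0,"z":0,"roll":0}]'

```text
clock: 13.07
tcp_pos: [0.577, 0.0127, 0.0869]
orientation: [0.001, 0.024, 1.0, -0.0]
wrist_force: [0.0, -0.1, -3.5]
finger_gap: 0.0595
grip_force: 69.2
```

Request:
servo_tool --increments '[{"grip":1,"x":0,"y":0,"z":3,"roll":0},{"grip":1,"x":0,"y":0,"z":3,"roll":0},{"grip":1,"x":0,"y":0,"z":3,"roll":0},{"grip":1,"x":0,"y":0,"z":2,"roll":0},{"grip":1,"x":0,"y":0,"z":0,"roll":0}]'

```text
clock: 13.48
tcp_pos: [0.576, 0.0128, 0.0745]
orientation: [-0.001, 0.024, 1.0, 0.0]
wrist_force: [0.8, -0.6, -3.1]
finger_gap: 0.0595
grip_force: 69.2
```

Request:
servo_tool --increments '[{"grip":1,"x":0,"y":-1,"z":0,"roll":0},{"grip":1,"x":0,"y":0,"z":3,"roll":0},{"grip":1,"x":0,"y":0,"z":3,"roll":0},{"grip":1,"x":0,"y":0,"z":3,"roll":0},{"grip":1,"x":0,"y":0,"z":0,"roll":0}]'

```text
clock: 13.9
tcp_pos: [0.5759, 0.0117, 0.0654]
orientation: [-0.001, 0.024, 1.0, 0.0]
wrist_force: [-0.1, 0.3, -3.9]
finger_gap: 0.0592
grip_force: 69.2
```

Request:
servo_tool --increments '[{"grip":1,"x":0,"y":0,"z":3,"roll":0},{"grip":1,"x":0,"y":0,"z":3,"roll":0},{"grip":1,"x":0,"y":0,"z":3,"roll":0},{"grip":1,"x":0,"y":0,"z":2,"roll":0},{"grip":1,"x":0,"y":0,"z":0,"roll":0}]'

```text
clock: 14.32
tcp_pos: [0.576, 0.0117, 0.0546]
orientation: [-0.001, 0.024, 1.0, 0.0]
wrist_force: [-0.3, -0.2, -3.7]
finger_gap: 0.0596
grip_force: 69.2
```

Inside the collar with no contact; seat contact is expected at a TCP height of about 0.048.

Request:
servo_tool --increments '[{"grip":1,"x":0,"y":0,"z":2,"roll":0},{"grip":1,"x":0,"y":0,"z":2,"roll":0},{"grip":1,"x":0,"y":0,"z":1.5,"roll":0},{"grip":1,"x":0,"y":0,"z":1,"roll":0},{"grip":1,"x":0,"y":0,"z":0,"roll":0}]'

```text
clock: 14.73
tcp_pos: [0.5763, 0.0117, 0.0485]
orientation: [-0.0, 0.024, 1.0, 0.0]
wrist_force: [-0.8, -0.3, -2.9]
finger_gap: 0.0592
grip_force: 69.2
```

Request:
servo_tool --increments '[{"grip":1,"x":0,"y":0,"z":0.5,"roll":0},{"grip":1,"x":0,"y":0,"z":0,"roll":0}]'

```text
clock: 14.9
tcp_pos: [0.5765, 0.0117, 0.0483]
orientation: [0.0, 0.024, 1.0, 0.0]
wrist_force: [0.9, -0.5, -4.2]
finger_gap: 0.0595
grip_force: 69.2
```

Request:
servo_tool --increments '[{"grip":1,"x":0,"y":0,"z":0.7,"roll":0},{"grip":1,"x":0,"y":0,"z":0.5,"roll":0},{"grip":1,"x":0,"y":0,"z":0,"roll":0}]'

```text
clock: 15.15
tcp_pos: [0.5766, 0.0117, 0.048]
orientation: [0.0, 0.024, 1.0, -0.0]
wrist_force: [-3.1, 0.6, 4.8]
finger_gap: 0.0597
grip_force: 70.0
```

Request:
servo_tool --increments '[{"grip":1,"x":0,"y":0,"z":0.7,"roll":0},{"grip":1,"x":0,"y":0,"z":0,"roll":0}]'

```text
clock: 15.32
tcp_pos: [0.5766, 0.0117, 0.048]
orientation: [0.001, 0.024, 1.0, -0.0]
wrist_force: [-5.2, 1.0, 9.6]
finger_gap: 0.0596
grip_force: 70.6
```

Seated. Next: release and rise.

Request:
servo_tool --increments '[{"grip":0,"x":0,"y":0,"z":0,"roll":0},{"grip":0,"x":0,"y":0,"z":0,"roll":0},{"grip":0,"x":0,"y":0,"z":0,"roll":0},{"grip":0,"x":0,"y":0,"z":-5,"roll":0},{"grip":0,"x":0,"y":0,"z":-20,"roll":0}]'

```text
clock: 15.73
tcp_pos: [0.5742, 0.0119, 0.0688]
orientation: [-0.003, 0.024, 1.0, 0.0]
wrist_force: [0.1, -0.0, 0.8]
finger_gap: 0.0851
grip_force: 0.0
```

Request:
servo_tool --increments '[{"grip":0,"x":0,"y":0,"z":-35,"roll":0},{"grip":0,"x":0,"y":0,"z":-35,"roll":0},{"grip":0,"x":0,"y":0,"z":-35,"roll":0},{"grip":0,"x":0,"y":0,"z":-35,"roll":0},{"grip":0,"x":0,"y":0,"z":-20,"roll":0}]'

```text
clock: 16.15
tcp_pos: [0.5778, 0.0115, 0.2361]
orientation: [0.003, 0.024, 1.0, -0.0]
wrist_force: [1.5, 0.4, 0.1]
finger_gap: 0.0853
grip_force: 0.0
```

Request:
servo_tool --increments '[{"grip":0,"x":0,"y":0,"z":0,"roll":0},{"grip":0,"x":0,"y":0,"z":0,"roll":0},{"grip":0,"x":0,"y":0,"z":0,"roll":0},{"grip":0,"x":0,"y":0,"z":0,"roll":0},{"grip":0,"x":0,"y":0,"z":0,"roll":0}]'

```text
clock: 16.57
tcp_pos: [0.5756, 0.0118, 0.2297]
orientation: [-0.002, 0.024, 1.0, 0.0]
wrist_force: [-0.4, 0.5, 0.1]
finger_gap: 0.085
grip_force: 0.0
```

```bash
python3 -c "
from h import *
look('w5.png')"
```

```text
[0.5756 0.0118 0.2297] [0.049 0.999 0.   ] 16.5667 [-0.43  0.49  0.15]
```

View pics/w5.png

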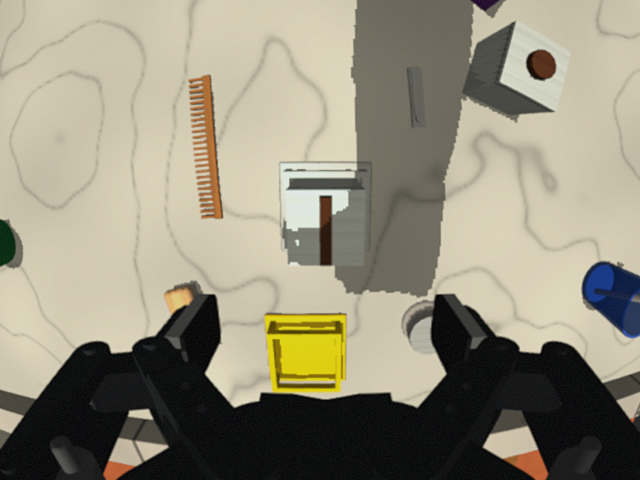

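The bar tin stands square in the steel holder at (325,225), and the knob tin stands upright at (530,68). The bystanders are unmoved and the gripper is clear, so I'm handing in.

```bash
python3 -c "
from workcell import env
print(env.hand_in())"
```

```text
the job is handed in; nothing more can be done
None
```

The bar-lid tin proved the heavier (about 3.7 N against 1.2 N) and now stands seated in the steel holder, the round-knob tin is back upright where it stood, and the job is handed in; the hand-in returned no verdict.

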